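Push the parts bin home into its angle stop

TASK

Push the green parts bin along the table, with the fingers against its outside, gently home into the corner of the aluminium angle stop: its tall back wall flush against the back stop and its left side flush against the side fence. Keep the bin flat on the table - do not lift or tip it - keep the two parts inside it, and do not disturb the fuse box, eraser or folding rule lying about.

Things in the scene. Friction and masses are not known exactly. Their poses are not given: they have to be found in the camera images.
- bin: Loose green open-topped plastic bin, about 0.35 kg. Origin: centre of its underside; x from its low front wall to its tall back wall, y to its left side. It reaches 71 mm to front and back of the origin, 53 mm to each side. Side and back walls 62 mm high, front wall 30 mm, 5 mm thick; inner floor 3 mm up. Starts in front and to the right of its place, turned up to 0.35 rad.
- angle_stop: L-shaped aluminium stop fixed to the table, bars 32 mm high, 8 mm thick. Origin: inner corner at table height. Back stop's face is plane x = 0, from the corner 137 mm to -y; side fence's face is plane y = 0, from the corner 152 mm to -x, then 30 mm bent outwards as lead-in. With the bin home its origin is at x = -71, y = -53 mm here, axes parallel.
- bobbin: Small black-flanged copper bobbin, 31 mm across and 24 mm high, standing loose in the bin. Origin at the centre of its underside, z along its axis.
- cap_nut: Black plastic terminal cap, 24 mm across and 17 mm high, standing loose in the bin. Origin at the centre of its underside.
- fuse_box: Closed grey box, 57 x 74 x 25 mm, lying loose on the table to the left. A bystander. Origin at the centre of its underside.
- eraser: Eraser, 20 x 42 x 12 mm, half white and half in a sleeve, loose on the table to the left. A bystander. Origin at the centre of its underside.
- rule: Folded folding rule, 30 x 240 x 17 mm (240 mm along its y), loose on the table at the left. A bystander. Origin at the centre of its underside.
Things that resemble listed ones, but are neither listed nor needed, are in the scene too. Leave any blue look-alike of the bobbin alone.

How it is judged:
By the outcome, as a careful person would: the job done as asked, in the order asked, and still so for the second after the job is handed in, with the robot touching nothing.
It also fails if it takes over 64 s, if anything falls off the work surface, if the arm or the gripper's body presses on something with over 40 N, if the wrist force passes 120 N, or if a joint passes its speed limit or range.

ROBOT

A 6-joint arm with a two-finger parallel gripper is mounted at the origin on a cart in front of the work surface, level with it; the furniture and walls round the work are solid. World frame = base frame: x ahead of the robot, y to its left, z up, the work surface at z = 0. Lengths are in m, angles in rad, forces in N, time in s.
With the tool pointing down it reaches from about 0.425 to 0.925 m from the base axis. Payload 12.5 kg.
Tool frame: the origin (TCP) lies at the very end of the fingers, on their centre line; the grasp point (between the pads) lies arm.pinch_z behind it (arm.pinch_z is the distance from the TCP to the grasp point, in m); z points along the fingers, y is the line along which they close (so a half turn about z gives the same grasp; the last joint's range is limited). The gripper opens to 85 mm and grips with 20 to 120 N. Pads are 22 mm wide; open, the fingers measure 114 mm over their backs; the gripper's body (76 mm by 85 mm) begins 54 mm behind the grasp point. The pads swing forward as they close: fully open they stand 13 mm farther back than shut.
Start: joints at [1.214, 0.491, 1.559, -0, 1.092, -0.106], TCP at [0.155, 0.605, 0.231] pointing down, gripper open.
Joint ranges: [-3.1, 3.1], [-0.84, 2.19], [0.05, 2.79], [-1.13, 4.28], [0.06, 2.93], [-2.69, 2.69]. Speed limits (rad/s): [2.22, 2.22, 2.79, 3.14, 3.14, 3.14].

INTERFACE

Orientations are given as a unit quaternion [w, x, y, z].
In Python, from cell import sensors, vision, job_done, arm gives the robot as it stands. The module is installed in compiled form; this text tells all that it offers.
- The arm moves only by the tool arm_command, never from a script. Its argument "plan" is a list of rows, each a list of 7 numbers: the shift along the world's x, y, z in m, then the turn, a rotation vector about the world's x, y, z in rad, then the gripper's target within -1 to 1 (shut at 1, half-way at 0, fully open at -1). A call has 1 to 5 rows; each row shifts and turns the commanded pose from where the row before left it; what a row does not reach is not made up. A row lasts 1/12 s, in which the tool goes at most 41.7 mm and 7.16 degrees, less where a joint would pass 70% of its speed; a pose out of reach is approached as far as the arm can. A call is refused whole if a number of a shift passes 0.0417 or a number of a turn 0.125, either way. A call with a gripper value outside its range is refused whole. The fingers move at their own pace and stop on an object; "newtons" is the grip in N (left out, the last holds). Time passes only in rows, so rows that do not move let the fingers close. It gives the time, the measured TCP pose, the force, the opening and the grip force at its end, in the units of the state.
- sensors.get_obs(): the state, without advancing time (a new reading comes with each control period).
- vision.get_image(name): name is "side" or "top"; returns a dict with "image" (384x512x3 uint8, red, green, blue), "intrinsics" (3x3 intrinsics, pixels), "world_to_cam" (4x4, takes a point from world to camera coordinates). Camera axes: x right, y up, looking along -z (the intrinsics and any distortion apply to the point x, -y, -z); pixel columns grow to the right and rows downward; lengths in m; the calibration is good to about 2 mm. A picture is of the moment at which its call begins. There is no depth.
- job_done(): hands the job in; it is judged then, once.
The state is a dict: "time_s": time; "joint_positions": joint angles; "joint_vel": joint speeds; "effort": joint torques, N m; "tcp_pos": TCP position; "tcp_rot": TCP orientation; "wrist_force": force on the tool from outside, world axes, zero at the start; "torque": the same for the moment, N m; "opening": finger opening in m; "finger_force": force on a finger pad.
Only numpy, scipy, OpenCV 4.12 (cv2) and the standard library are available. Lean on these libraries where they do the work, as an engineer would, in place of code of your own. Each camera call takes 0.05 s, during which the arm holds its last target. There are 200 camera calls.

## Working session

There is one attempt and no reset: what is moved stays moved. The work goes in short steps, Python scripts to look and compute and a tool call to move; the robot and the scene stay as the last step left them, time stands still between calls to the robot, and variables do not carry over. Pictures are saved under pics/ and viewed, at most 10 in all, crops included, and the job is handed in when it is done.

Besides the shell and the picture viewer there is one more tool, called after "Call:" as name(argument=value, ...), one argument or row to a line, values as JSON. arm_command: Moves the arm, as the interface text tells. Its arguments: {"type":"object","properties":{"plan":{"type":"array"},"newtons":{"type":"number"}},"required":["plan"]}

```bash
mkdir -p pics; cat > h.py <<'E'
import numpy as np, cv2
from cell import sensors, vision, job_done, arm
def snap(n,f):
    d=vision.get_image(n); cv2.imwrite(f,d['image'][:,:,::-1]); return d
def ray(d,u,v,z=0.):
    K=np.array(d['intrinsics']);T=np.array(d['world_to_cam'])
    c=np.linalg.inv(K)@[u,v,1]; c=np.array([c[0],-c[1],-c[2]])
    R=T[:3,:3].T; o=-R@T[:3,3]; r=R@c
    return o+r*(z-o[2])/r[2]
def proj(d,p):
    K=np.array(d['intrinsics']);T=np.array(d['world_to_cam'])
    c=T[:3,:3]@np.array(p)+T[:3,3]; q=K@[c[0],-c[1],-c[2]]; return q[:2]/q[2]
E
python3 - <<'E'
from h import *
import pickle
D={n:snap(n,f'pics/{n}0.png') for n in('top','side')}
pickle.dump(D,open('d0.pkl','wb'))
a=[cv2.resize(D[n]['image'][:,:,::-1],(800,600),interpolation=2) for n in D]
for n,i in zip(D,a): cv2.imwrite(f'pics/{n}0b.png',i); print(n,[k for k in D[n]],D[n]['intrinsics'],np.linalg.inv(D[n]['world_to_cam'])[:3])
print(sensors.get_obs(), arm.pinch_z)
E
```

```text
top ['image', 'intrinsics', 'world_to_cam'] [[374.50910166   0.         255.96548314]
 [  0.         374.50910166 195.55979991]
 [  0.           0.           1.        ]] [[ 0.00313857  0.99505808 -0.09924503  0.50589518]
 [-0.99992178  0.00192129 -0.0123586   0.05676846]
 [-0.01210685  0.09927605  0.99498628  0.91651256]]
side ['image', 'intrinsics', 'world_to_cam'] [[446.20402827   0.         258.91459296]
 [  0.         446.20402827 187.12096507]
 [  0.           0.           1.        ]] [[ 9.57563064e-01  1.65584686e-01 -2.35912464e-01  3.49241641e-01]
 [-2.88223318e-01  5.48570267e-01 -7.84855389e-01 -7.54843663e-01]
 [-5.45469874e-04  8.19544004e-01  5.73015993e-01  6.39214650e-01]]
{'time_s': 0.1, 'joint_positions': array([ 1.21438510e+00,  4.91503023e-01,  1.55936284e+00, -2.60920831e-07,
        1.09172459e+00, -1.05609907e-01]), 'joint_vel': array([ 0.00048716, -0.00095019, -0.00290864, -0.0014925 ,  0.00116624,
       -0.0002461 ]), 'effort': array([ 2.86771341e-03, -6.19450951e+01, -2.62029487e+01, -1.05770512e-04,
        2.91924247e-03, -3.07288565e-05]), 'tcp_pos': array([0.15502933, 0.60526923, 0.2307927 ]), 'tcp_rot': array([-1.14116178e-04,  1.25072182e-01,  9.92147519e-01, -4.85673576e-04]), 'wrist_force': array([ 0.8435224 , -0.55736918,  0.01656049]), 'torque': array([-0.03748833, -0.06869361,  0.01761369]), 'finger_force': 0.0, 'opening': 0.08524965339634162} 0.0187
```

View pics/top0b.png

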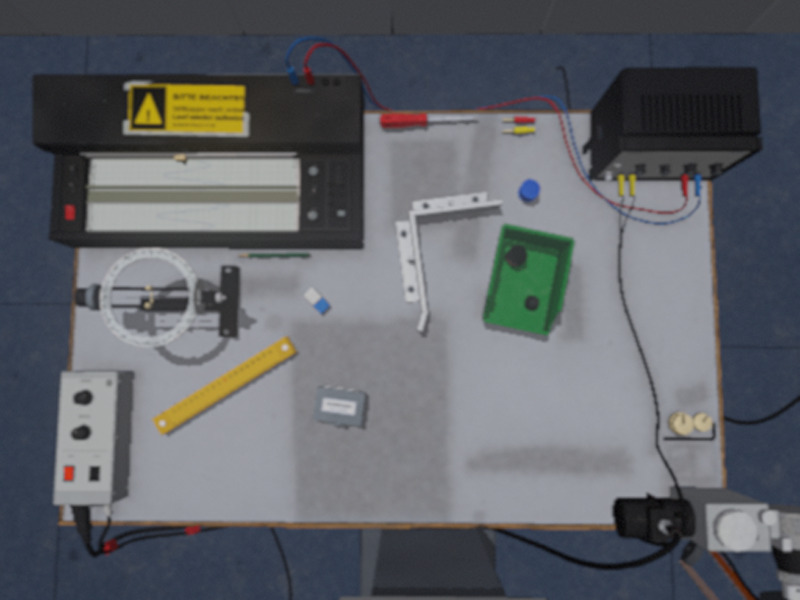

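View pics/side0b.png

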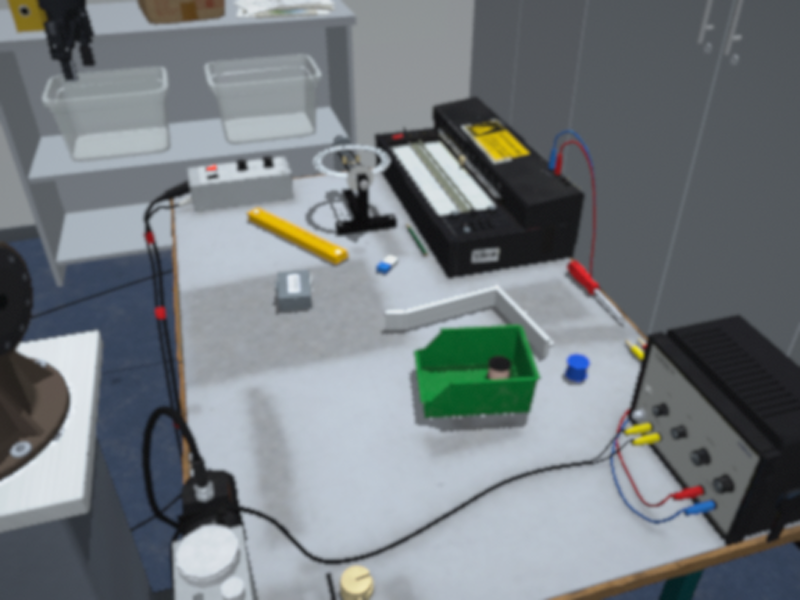

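The top view shows the green bin at (530,280), with the bobbin at (515,257) and the cap nut at (531,303) inside it. The white angle stop has its corner near (413,213). The blue look-alike is at (530,190), fuse box (341,406), eraser (317,300), rule (225,385). Only the bin at (530,280) is green; the clear shelf bins in the side view at (110,110) and (263,105) don't fit. A close crop will confirm it.

```bash
python3 - <<'E'
from h import *
i=cv2.imread('pics/top0.png')[112:222,242:392]; cv2.imwrite('pics/c1.png',cv2.resize(i,None,fx=5,fy=5,interpolation=2))
i=cv2.imread('pics/side0.png')[175:285,235:385]; cv2.imwrite('pics/c2.png',cv2.resize(i,None,fx=5,fy=5,interpolation=2))
E
```

```text
(no output)
```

View pics/c1.png

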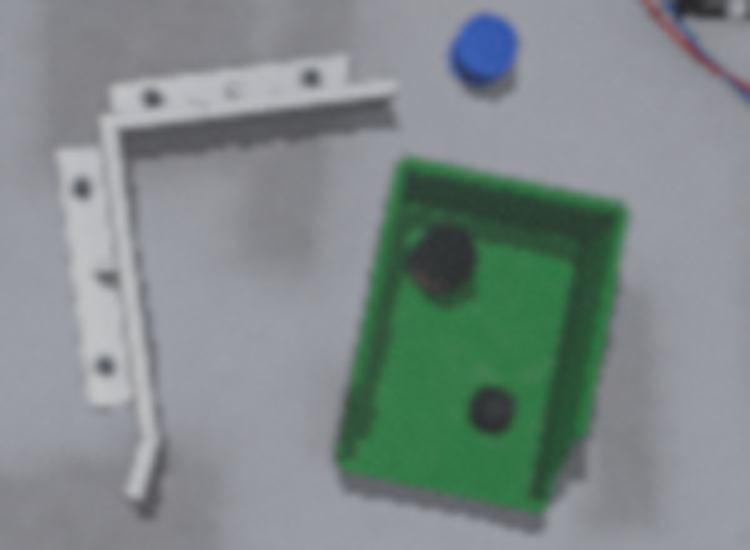

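View pics/c2.png

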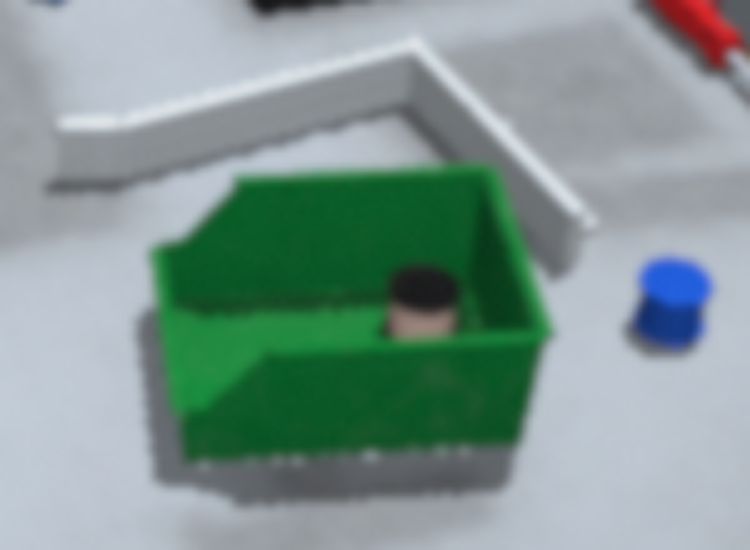

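Crop 1 shows the bin's rim corners at (402,157), (628,205), (340,465) and (540,510). The stop's inner top edge runs (397,97)–(122,129)–(157,435). The side crop confirms an open green bin with the low front facing the robot, holding the copper/black bobbin. The blue one is outside.

```bash
cat > m.py <<'E'
from h import *
import pickle
D=pickle.load(open('d0.pkl','rb'));d=D['top']
P=lambda u,v,z:ray(d,u/5+242-.4,v/5+112-.4,z)[:2]
def P2(u,v,z):return ray(D['side'],u/5+235-.4,v/5+175-.4,z)[:2]
bl,br,fl,fr=P(402,157,.062),P(628,205,.062),P(340,463,.03),P(542,510,.03)
print('bin',bl,br,fl,fr,'w',np.linalg.norm(bl-br),np.linalg.norm(fl-fr),np.linalg.norm(bl-fl),np.linalg.norm(br-fr))
b=(bl+br+fl+fr)/4;h=lambda p:np.arctan2(p[1],p[0])
print('ctr',b,'yaw',h(bl-fl),h(br-fr),h(bl-br)-np.pi/2,h(fl-fr)-np.pi/2)
c,e,f=P(122,129,.032),P(397,97,.032),P(157,435,.032)
print('stop',c,e,f,np.linalg.norm(c-e),np.linalg.norm(c-f),h(c-f),h(c-e)-np.pi/2)
print('side: bin back right/left, front right, left',P2(548,335,.062),P2(490,170,.062),P2(185,455,0),P2(155,252,.03))
print('side: corner, end, bend',P2(418,48,.032),P2(595,225,.032),P2(125,125,.032))
E
python3 m.py
```

```text
bin [ 0.71400523 -0.08549049] [ 0.69140994 -0.18941774] [ 0.57399158 -0.05937978] [ 0.55195392 -0.1543394 ] w 0.1063551618468656 0.09748327843675327 0.1424275041330751 0.14380011108429322
ctr [ 0.63284017 -0.12215685] yaw -0.18436907900692023 -0.24642461739763155 -0.21408287163076367 -0.22803728220968167
stop [0.73504291 0.04400958] [ 0.75078801 -0.08850229] [0.58695654 0.02734957] 0.13344401029101174 0.14902056762580093 0.11203090951435948 0.1182657547128172
side: bin back right/left, front right, left [ 0.69112075 -0.18654102] [ 0.71303894 -0.08500492] [ 0.55781596 -0.14860357] [ 0.57317394 -0.0590044 ]
side: corner, end, bend [0.73880138 0.04748858] [ 0.75904038 -0.09871155] [0.5863987 0.028781 ]
```

Bin is at about (0.633,-0.122) with yaw -0.22, and the stop corner at (0.735,0.044) with yaw +0.115. That puts home at about (0.671,-0.017). My plan is to use the half-open fingers as a two-point pusher, first on the right side (turning +0.33 rad), then on the front.

Call:
arm_command(
  plan=[
    [0.023,-0.0215,0,0,0,-0.1,0],
    [0.023,-0.0215,0,0,0,-0.1,0],
    [0.023,-0.0215,0,0,0,-0.1,0],
    [0.023,-0.0215,0,0,0,-0.1,0],
    [0.023,-0.0215,0,0,0,-0.1,0],
  ],
  newtons=40,
)

```text
time_s: 0.52
tcp_pos: [0.2708, 0.4968, 0.2311]
tcp_rot: [-0.0, 0.369, 0.93, -0.0]
wrist_force: [0.5, -0.5, -0.2]
opening: 0.0425
finger_force: 0.0
```

Call:
arm_command(
  plan=[
    [0.023,-0.0215,0,0,0,-0.1,0],
    [0.023,-0.0215,0,0,0,-0.1,0],
    [0.023,-0.0215,0,0,0,-0.1,0],
    [0.023,-0.0215,0,0,0,-0.1,0],
    [0.023,-0.0215,0,0,0,-0.1,0],
  ],
)

```text
time_s: 0.93
tcp_pos: [0.386, 0.3892, 0.2311]
tcp_rot: [-0.0, 0.587, 0.809, -0.0]
wrist_force: [-0.7, 0.9, 0.2]
opening: 0.0428
finger_force: 0.0
```

Call:
arm_command(
  plan=[
    [0.023,-0.0215,0,0,0,-0.1,0],
    [0.023,-0.0215,0,0,0,-0.1,0],
    [0.023,-0.0215,0,0,0,-0.1,0],
    [0.023,-0.0215,0,0,0,-0.1,0],
    [0.023,-0.0215,0,0,0,-0.1,0],
  ],
)

```text
time_s: 1.35
tcp_pos: [0.501, 0.2816, 0.2311]
tcp_rot: [-0.0, 0.769, 0.639, -0.0]
wrist_force: [0.3, -0.4, 0.4]
opening: 0.0424
finger_force: 0.0
```

Call:
arm_command(
  plan=[
    [0.0072,-0.034,0,0,0,-0.034,0],
    [0.0072,-0.034,0,0,0,0,0],
    [0.0072,-0.034,0,0,0,0,0],
    [0.0072,-0.034,0,0,0,0,0],
    [0.0072,-0.034,0,0,0,0,0],
  ],
)

```text
time_s: 1.77
tcp_pos: [0.5361, 0.1113, 0.2311]
tcp_rot: [-0.0, 0.779, 0.628, -0.0]
wrist_force: [-0.2, 0.4, 0.3]
opening: 0.0428
finger_force: 0.0
```

Call:
arm_command(
  plan=[
    [0.0072,-0.034,0,0,0,0,0],
    [0.0072,-0.034,0,0,0,0,0],
    [0.0072,-0.034,0,0,0,0,0],
    [0.0072,-0.034,0,0,0,0,0],
    [0.0072,-0.034,0,0,0,0,0],
  ],
)

```text
time_s: 2.18
tcp_pos: [0.572, -0.0588, 0.2311]
tcp_rot: [-0.0, 0.779, 0.628, -0.0]
wrist_force: [0.4, 0.8, 0.1]
opening: 0.0423
finger_force: 0.0
```

Call:
arm_command(
  plan=[
    [0.0072,-0.034,0,0,0,0,0],
    [0.0072,-0.034,0,0,0,0,0],
    [0.0072,-0.034,0,0,0,0,0],
    [0.0072,-0.034,0,0,0,0,0],
    [0.0072,-0.034,0,0,0,0,0],
  ],
)

```text
time_s: 2.6
tcp_pos: [0.608, -0.2288, 0.231]
tcp_rot: [-0.0, 0.779, 0.628, -0.0]
wrist_force: [-0.1, 0.2, -1.0]
opening: 0.0429
finger_force: 0.0
```

Call:
arm_command(
  plan=[
    [0,0,-0.036,0,0,0,0],
    [0,0,-0.036,0,0,0,0],
    [0,0,-0.036,0,0,0,0],
    [0,0,-0.036,0,0,0,0],
    [0,0,-0.025,0,0,0,0],
  ],
)

```text
time_s: 3.02
tcp_pos: [0.6068, -0.2266, 0.0588]
tcp_rot: [-0.002, 0.779, 0.627, -0.001]
wrist_force: [-0.2, -0.1, -0.6]
opening: 0.0428
finger_force: 0.0
```

```bash
python3 - <<'E'
from h import *
d=snap('side','pics/s1.png'); i=cv2.imread('pics/s1.png')[120:330,190:470]; cv2.imwrite('pics/s1c.png',cv2.resize(i,None,fx=2.8,fy=2.8,interpolation=2))
E
```

```text
(no output)
```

View pics/s1c.png

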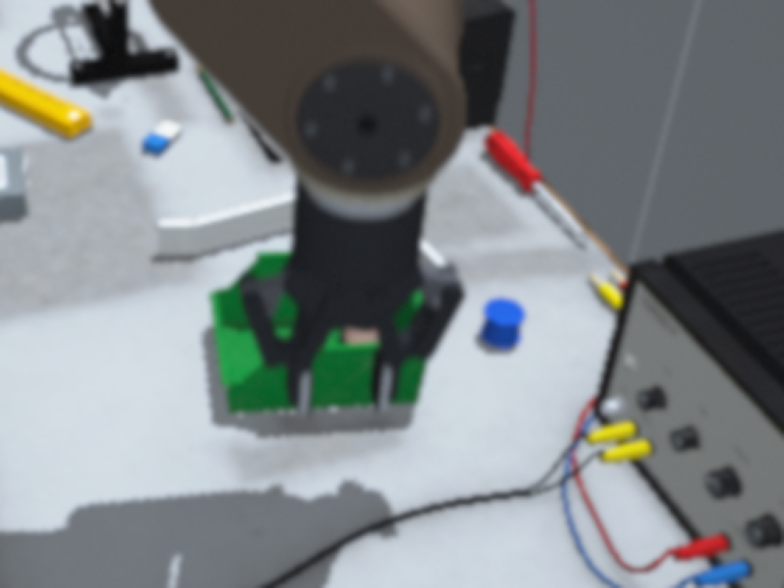

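The fingers stand beside the bin's right side near (300,390) and (385,390), clear of the cable. Next I lower them and approach to contact.

Call:
arm_command(
  plan=[
    [0,0,-0.015,0,0,0,0],
    [0,0,-0.015,0,0,0,0],
    [0,0,-0.015,0,0,0,0],
    [0,0,0,0,0,0,0],
  ],
)

```text
time_s: 3.4
tcp_pos: [0.6072, -0.2266, 0.0155]
tcp_rot: [-0.002, 0.779, 0.628, -0.001]
wrist_force: [-0.3, -0.0, 0.9]
opening: 0.0428
finger_force: 0.0
```

Call:
arm_command(
  plan=[
    [0.0017,0.0078,0,0,0,0,0],
    [0.0017,0.0078,0,0,0,0,0],
    [0.0017,0.0078,0,0,0,0,0],
    [0.0017,0.0078,0,0,0,0,0],
    [0,0,0,0,0,0,0],
  ],
)

```text
time_s: 3.82
tcp_pos: [0.6155, -0.194, 0.0182]
tcp_rot: [0.0, 0.778, 0.628, 0.0]
wrist_force: [1.0, -0.2, 0.4]
opening: 0.0429
finger_force: 0.0
```

Call:
arm_command(
  plan=[
    [0.0004,0.002,0,0,0,0,0],
    [0.0004,0.002,0,0,0,0,0],
    [0.0004,0.002,0,0,0,0,0],
    [0.0004,0.002,0,0,0,0,0],
    [0.0004,0.002,0,0,0,0,0],
  ],
)

```text
time_s: 4.23
tcp_pos: [0.6169, -0.186, 0.0173]
tcp_rot: [0.0, 0.779, 0.627, -0.0]
wrist_force: [-0.2, -2.8, -0.3]
opening: 0.043
finger_force: 0.0
```

Call:
arm_command(
  plan=[
    [0.0004,0.002,0,0,0,0,0],
    [0.0004,0.002,0,0,0,0,0],
    [0.0004,0.002,0,0,0,0,0],
    [0.0004,0.002,0,0,0,0,0],
    [0.0004,0.002,0,0,0,0,0],
  ],
)

```text
time_s: 4.65
tcp_pos: [0.6189, -0.1757, 0.0173]
tcp_rot: [0.0, 0.779, 0.628, 0.0]
wrist_force: [-0.5, -2.7, 0.3]
opening: 0.0428
finger_force: 0.0
```

Contact confirmed at a steady 2.7 N. Now I push while gradually turning the bin.

Call:
arm_command(
  plan=[
    [0.0012,0.0024,0,0,0,0.011,0],
    [0.0012,0.0024,0,0,0,0.011,0],
    [0.0012,0.0024,0,0,0,0.011,0],
    [0.0012,0.0024,0,0,0,0.011,0],
    [0.0012,0.0024,0,0,0,0.011,0],
  ],
)

```text
time_s: 5.07
tcp_pos: [0.6251, -0.1636, 0.0173]
tcp_rot: [0.0, 0.761, 0.649, 0.0]
wrist_force: [0.5, -2.8, 0.2]
opening: 0.0427
finger_force: 0.0
```

Call:
arm_command(
  plan=[
    [0.001,0.0025,0,0,0,0.011,0],
    [0.001,0.0025,0,0,0,0.011,0],
    [0.001,0.0025,0,0,0,0.011,0],
    [0.001,0.0025,0,0,0,0.011,0],
    [0.001,0.0025,0,0,0,0.011,0],
  ],
)

```text
time_s: 5.48
tcp_pos: [0.63, -0.1511, 0.0173]
tcp_rot: [0.0, 0.743, 0.67, 0.0]
wrist_force: [-0.5, -2.5, 0.0]
opening: 0.0429
finger_force: 0.0
```

Call:
arm_command(
  plan=[
    [0.0009,0.0025,0,0,0,0.011,0],
    [0.0009,0.0025,0,0,0,0.011,0],
    [0.0009,0.0025,0,0,0,0.011,0],
    [0.0009,0.0025,0,0,0,0.011,0],
    [0.0009,0.0025,0,0,0,0.011,0],
  ],
)

```text
time_s: 5.9
tcp_pos: [0.6345, -0.1386, 0.0173]
tcp_rot: [0.0, 0.724, 0.69, 0.0]
wrist_force: [-0.0, -2.5, -0.8]
opening: 0.0427
finger_force: 0.0
```

Call:
arm_command(
  plan=[
    [0.0008,0.0025,0,0,0,0.011,0],
    [0.0008,0.0025,0,0,0,0.011,0],
    [0.0008,0.0025,0,0,0,0.011,0],
    [0.0008,0.0025,0,0,0,0.011,0],
    [0.0008,0.0025,0,0,0,0.011,0],
  ],
)

```text
time_s: 6.32
tcp_pos: [0.6385, -0.1261, 0.0173]
tcp_rot: [0.0, 0.705, 0.71, 0.0]
wrist_force: [0.1, -2.0, 0.1]
opening: 0.0426
finger_force: 0.0
```

```bash
python3 - <<'E'
from h import *
d=snap('top','pics/t1.png'); i=cv2.imread('pics/t1.png')[102:222,232:392]; cv2.imwrite('pics/t1c.png',cv2.resize(i,None,fx=5,fy=5,interpolation=2))
E
```

```text
(no output)
```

View pics/t1c.png

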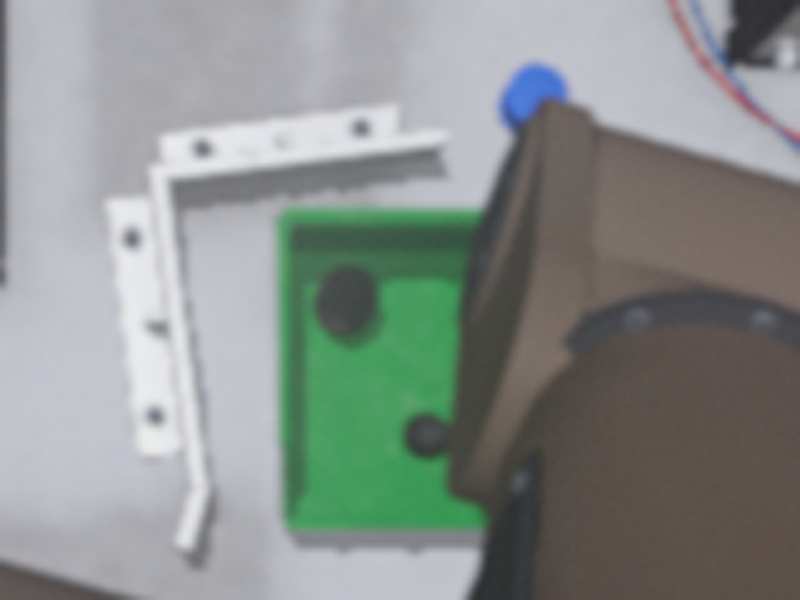

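The bin is square with the world axes, as planned: back-left corner at (280,210), front-left at (288,530), both parts inside. I continue turning, then go straight to the fence.

Call:
arm_command(
  plan=[
    [0.0006,0.0025,0,0,0,0.011,0],
    [0.0006,0.0025,0,0,0,0.011,0],
    [0.0006,0.0025,0,0,0,0.011,0],
    [0.0006,0.0025,0,0,0,0.011,0],
    [0.0006,0.0025,0,0,0,0.011,0],
  ],
)

```text
time_s: 6.78
tcp_pos: [0.6414, -0.1136, 0.0173]
tcp_rot: [0.0, 0.685, 0.729, 0.0]
wrist_force: [1.3, -3.0, -0.7]
opening: 0.043
finger_force: 0.0
```

Call:
arm_command(
  plan=[
    [0.0005,0.0025,0,0,0,0.011,0],
    [0.0005,0.0025,0,0,0,0.011,0],
    [0.0005,0.0025,0,0,0,0.011,0],
    [0.0005,0.0025,0,0,0,0.011,0],
    [0.0005,0.0025,0,0,0,0.011,0],
  ],
)

```text
time_s: 7.2
tcp_pos: [0.6439, -0.1011, 0.0173]
tcp_rot: [0.0, 0.665, 0.747, 0.0]
wrist_force: [-0.0, -1.9, -0.2]
opening: 0.043
finger_force: 0.0
```

Call:
arm_command(
  plan=[
    [-0.0002,0.002,0,0,0,0,0],
    [-0.0002,0.002,0,0,0,0,0],
    [-0.0002,0.002,0,0,0,0,0],
    [-0.0002,0.002,0,0,0,0,0],
    [-0.0002,0.002,0,0,0,0,0],
  ],
)

```text
time_s: 7.62
tcp_pos: [0.6428, -0.0912, 0.0173]
tcp_rot: [0.0, 0.665, 0.747, 0.0]
wrist_force: [0.6, -3.2, -0.0]
opening: 0.0425
finger_force: 0.0
```

Call:
arm_command(
  plan=[
    [-0.0001,0.001,0,0,0,0,0],
    [-0.0001,0.001,0,0,0,0,0],
    [0,0,0,0,0,0,0],
  ],
)

```text
time_s: 7.87
tcp_pos: [0.6426, -0.0891, 0.0173]
tcp_rot: [-0.0, 0.665, 0.747, 0.0]
wrist_force: [0.3, -0.5, 0.8]
opening: 0.0425
finger_force: 0.0
```

Call:
arm_command(
  plan=[
    [-0.0001,0.001,0,0,0,0,0],
    [-0.0001,0.001,0,0,0,0,0],
    [-0.0001,0.001,0,0,0,0,0],
  ],
)

```text
time_s: 8.12
tcp_pos: [0.6424, -0.0863, 0.0173]
tcp_rot: [0.0, 0.665, 0.747, 0.0]
wrist_force: [0.9, -2.4, 0.5]
opening: 0.0427
finger_force: 0.0
```

Call:
arm_command(
  plan=[
    [-0.0001,0.0008,0,0,0,0,0],
    [-0.0001,0.0008,0,0,0,0,0],
  ],
)

```text
time_s: 8.28
tcp_pos: [0.6425, -0.085, 0.0175]
tcp_rot: [0.001, 0.665, 0.747, 0.0]
wrist_force: [2.0, -7.9, 0.9]
opening: 0.0427
finger_force: 0.0
```

Bin touches the fence (force rose to 8 N). Now I back off and move round to the front.

Call:
arm_command(
  plan=[
    [0.001,-0.01,0,0,0,0,0],
    [0.003,-0.03,0,0,0,0,0],
    [0,0,0.04,0,0,0,0],
    [0,0,0.04,0,0,0,0],
    [0,0,0.04,0,0,0,0],
  ],
)

```text
time_s: 8.7
tcp_pos: [0.6456, -0.1255, 0.138]
tcp_rot: [-0.001, 0.665, 0.747, -0.0]
wrist_force: [1.1, -0.2, -0.9]
opening: 0.0426
finger_force: 0.0
```

Call:
arm_command(
  plan=[
    [-0.0094,0.007,0,0,0,-0.1208,0],
    [-0.0094,0.007,0,0,0,-0.1208,0],
    [-0.0094,0.007,0,0,0,-0.1208,0],
    [-0.0094,0.007,0,0,0,-0.1208,0],
    [-0.0094,0.007,0,0,0,-0.1208,0],
  ],
)

```text
time_s: 9.12
tcp_pos: [0.5986, -0.0897, 0.1374]
tcp_rot: [-0.0, 0.859, 0.513, 0.0]
wrist_force: [-0.2, -0.7, 0.2]
opening: 0.0428
finger_force: 0.0
```

Call:
arm_command(
  plan=[
    [-0.0094,0.007,0,0,0,-0.1208,0],
    [-0.0094,0.007,0,0,0,-0.1208,0],
    [-0.0094,0.007,0,0,0,-0.1208,0],
    [-0.0094,0.007,0,0,0,-0.1208,0],
    [-0.0094,0.007,0,0,0,-0.1208,0],
  ],
)

```text
time_s: 9.53
tcp_pos: [0.5516, -0.0546, 0.1373]
tcp_rot: [-0.0, 0.972, 0.234, -0.0]
wrist_force: [-0.3, 0.6, -0.5]
opening: 0.0427
finger_force: 0.0
```

Call:
arm_command(
  plan=[
    [-0.0094,0.007,0,0,0,-0.1208,0],
    [-0.0094,0.007,0,0,0,-0.1208,0],
    [-0.0094,0.007,0,0,0,-0.1208,0],
    [0,0,0,0,0,0,0],
  ],
)

```text
time_s: 9.87
tcp_pos: [0.5225, -0.033, 0.1373]
tcp_rot: [-0.0, 0.998, 0.056, -0.001]
wrist_force: [0.7, 0.0, -0.5]
opening: 0.0425
finger_force: 0.0
```

```bash
python3 - <<'E'
from h import *
d=snap('side','pics/s2.png'); i=cv2.imread('pics/s2.png')[110:280,180:400]; cv2.imwrite('pics/s2c.png',cv2.resize(i,None,fx=3.5,fy=3.5,interpolation=2))
E
```

```text
(no output)
```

View pics/s2c.png

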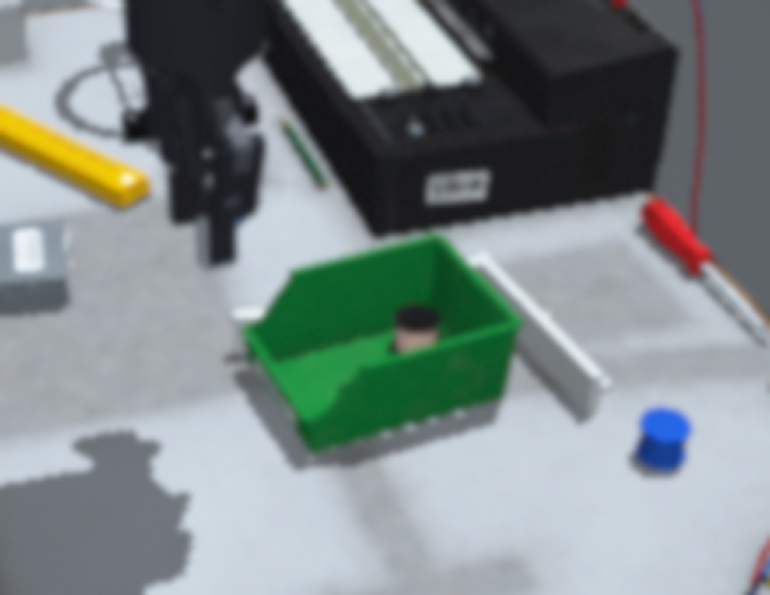

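The bin is upright along the fence with the bobbin inside. The fingers are in front of it at (215,240). Next I descend and push on the front wall.

Call:
arm_command(
  plan=[
    [0,0,-0.04,0,0,0,0],
    [0,0,-0.04,0,0,0,0],
    [0,0,-0.03,0,0,0,0],
    [0,0,-0.012,0,0,0,0],
    [0,0,0,0,0,0,0],
  ],
)

```text
time_s: 10.33
tcp_pos: [0.5233, -0.0341, 0.0124]
tcp_rot: [-0.001, 0.998, 0.06, -0.002]
wrist_force: [-0.6, -0.4, 0.4]
opening: 0.0426
finger_force: 0.0
```

Call:
arm_command(
  plan=[
    [0.006,0.0007,0,0,0,0,0],
    [0.006,0.0007,0,0,0,0,0],
    [0.006,0.0007,0,0,0,0,0],
    [0.006,0.0007,0,0,0,0,0],
    [0.002,0.0002,0,0,0,0,0],
  ],
)

```text
time_s: 10.75
tcp_pos: [0.5517, -0.0307, 0.0163]
tcp_rot: [0.0, 0.998, 0.059, 0.001]
wrist_force: [-0.1, -0.9, 0.6]
opening: 0.043
finger_force: 0.0
```

Call:
arm_command(
  plan=[
    [0.002,0.0002,0,0,0,0,0],
    [0.002,0.0002,0,0,0,0,0],
    [0.002,0.0002,0,0,0,0,0],
    [0.002,0.0002,0,0,0,0,0],
    [0.002,0.0002,0,0,0,0,0],
  ],
)

```text
time_s: 11.17
tcp_pos: [0.5589, -0.0297, 0.0153]
tcp_rot: [-0.0, 0.998, 0.058, -0.001]
wrist_force: [-7.7, -2.6, 6.6]
opening: 0.0427
finger_force: 3.9
```

Call:
arm_command(
  plan=[
    [0.002,0.0002,0,0,0,0,0],
    [0.002,0.0002,0,0,0,0,0],
    [0.002,0.0002,0,0,0,0,0],
    [0.002,0.0002,0,0,0,0,0],
    [0.002,0.0002,0,0,0,0,0],
  ],
)

```text
time_s: 11.58
tcp_pos: [0.569, -0.0287, 0.0153]
tcp_rot: [-0.0, 0.998, 0.058, -0.001]
wrist_force: [-5.8, -0.8, 5.1]
opening: 0.043
finger_force: 3.0
```

The upward wrist force is unexpected, so I look before going on.

```bash
python3 - <<'E'
from h import *
d=snap('side','pics/s3.png'); i=cv2.imread('pics/s3.png')[130:280,200:400]; cv2.imwrite('pics/s3c.png',cv2.resize(i,None,fx=4,fy=4,interpolation=2))
E
```

```text
(no output)
```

View pics/s3c.png

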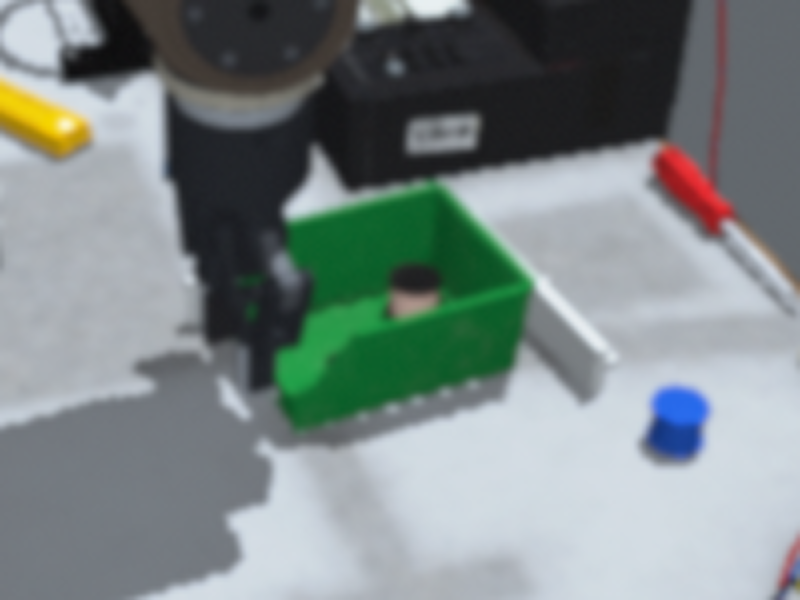

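The bin sits flat and advances properly, with its back wall near the stop at (530,285). The fingers are against the front at (265,370). I continue.

Call:
arm_command(
  plan=[
    [0.002,0.0002,0,0,0,0,0],
    [0.002,0.0002,0,0,0,0,0],
    [0.002,0.0002,0,0,0,0,0],
    [0.002,0.0002,0,0,0,0,0],
    [0.002,0.0003,0,0,0,0,0],
  ],
)

```text
time_s: 12.05
tcp_pos: [0.5792, -0.0276, 0.0153]
tcp_rot: [-0.0, 0.998, 0.058, -0.001]
wrist_force: [-5.7, -0.8, 4.2]
opening: 0.0429
finger_force: 2.9
```

Call:
arm_command(
  plan=[
    [0.001,0.0001,0,0,0,0,0],
    [0.001,0.0001,0,0,0,0,0],
    [0.001,0.0001,0,0,0,0,0],
    [0.001,0.0001,0,0,0,0,0],
  ],
)

```text
time_s: 12.38
tcp_pos: [0.5831, -0.0272, 0.0153]
tcp_rot: [-0.0, 0.998, 0.058, -0.001]
wrist_force: [-6.3, -1.2, 4.6]
opening: 0.0427
finger_force: 2.9
```

Call:
arm_command(
  plan=[
    [0.001,0.0001,0,0,0,0,0],
    [0.001,0.0001,0,0,0,0,0],
  ],
)

```text
time_s: 12.55
tcp_pos: [0.5851, -0.027, 0.0153]
tcp_rot: [-0.0, 0.998, 0.058, -0.001]
wrist_force: [-5.6, -1.0, 4.6]
opening: 0.0429
finger_force: 2.9
```

Call:
arm_command(
  plan=[
    [0.001,0.0001,0,0,0,0,0],
    [0.001,0.0001,0,0,0,0,0],
  ],
)

```text
time_s: 12.72
tcp_pos: [0.5871, -0.0268, 0.0153]
tcp_rot: [-0.0, 0.998, 0.058, -0.001]
wrist_force: [-5.6, -0.5, 5.0]
opening: 0.0426
finger_force: 2.9
```

Call:
arm_command(
  plan=[
    [0.0008,0.0001,0,0,0,0,0],
    [0.0008,0.0001,0,0,0,0,0],
  ],
)

```text
time_s: 12.88
tcp_pos: [0.5887, -0.0266, 0.0153]
tcp_rot: [-0.0, 0.998, 0.058, -0.001]
wrist_force: [-5.9, 0.0, 4.8]
opening: 0.043
finger_force: 2.9
```

Call:
arm_command(
  plan=[
    [0.0008,0.0001,0,0,0,0,0],
    [0.0008,0.0001,0,0,0,0,0],
  ],
)

```text
time_s: 13.05
tcp_pos: [0.5903, -0.0264, 0.0153]
tcp_rot: [-0.0, 0.998, 0.058, -0.001]
wrist_force: [-5.7, 0.6, 4.5]
opening: 0.0426
finger_force: 2.9
```

Call:
arm_command(
  plan=[
    [0.0006,0.0001,0,0,0,0,0],
  ],
)

```text
time_s: 13.13
tcp_pos: [0.591, -0.0263, 0.0153]
tcp_rot: [-0.0, 0.998, 0.058, -0.001]
wrist_force: [-5.9, -0.6, 3.8]
opening: 0.0424
finger_force: 2.8
```

Call:
arm_command(
  plan=[
    [0.0007,0.0001,0,0,0,0,0],
    [0.0007,0.0001,0,0,0,0,0],
  ],
)

```text
time_s: 13.3
tcp_pos: [0.5923, -0.0261, 0.0153]
tcp_rot: [-0.0, 0.998, 0.058, -0.001]
wrist_force: [-6.0, -0.8, 4.2]
opening: 0.043
finger_force: 2.9
```

Call:
arm_command(
  plan=[
    [0.0006,0.0001,0,0,0,0,0],
  ],
)

```text
time_s: 13.38
tcp_pos: [0.5929, -0.026, 0.0153]
tcp_rot: [-0.0, 0.998, 0.058, -0.001]
wrist_force: [-5.7, -0.7, 4.8]
opening: 0.0425
finger_force: 2.8
```

```bash
python3 - <<'E'
from h import *
d=snap('top','pics/t2.png'); i=cv2.imread('pics/t2.png')[115:215,235:365]; cv2.imwrite('pics/t2c.png',cv2.resize(i,None,fx=6,fy=6,interpolation=2))
E
```

```text
(no output)
```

View pics/t2c.png

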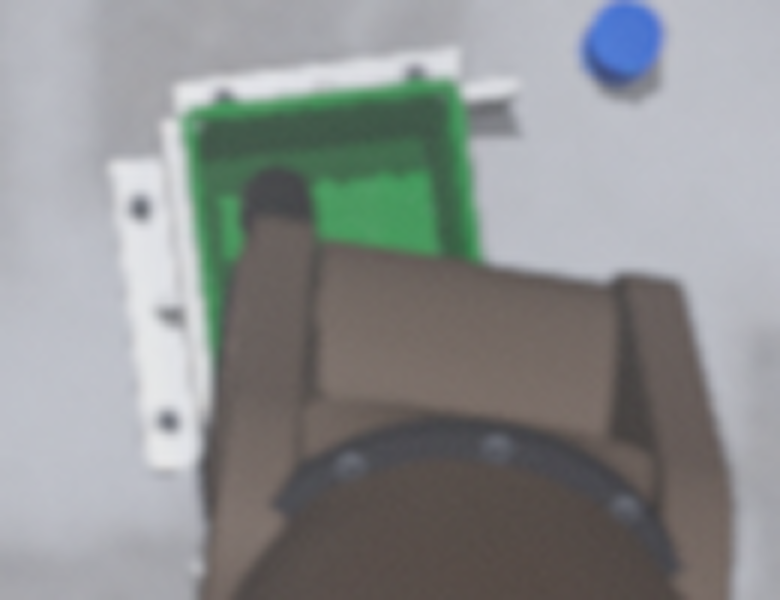

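The bin is almost home: back-left rim corner at (183,112), back-right at (458,83). I calculate the remaining gap.

```bash
cat >> m.py <<'E'
print('---')
cs=[[.735,.044],c];y=.115
for q in cs:
  R=np.array([[np.cos(y),np.sin(y)],[-np.sin(y),np.cos(y)]])
  for u,v in((183,111),(458,82)):
    p=ray(d,u/6+235-.4,v/6+115-.4,.062)[:2]; print(p,R@(p-q))
E
python3 m.py | sed -n '/---/,$p'
```

```text
---
[0.73750372 0.04654486] [0.0027792  0.00224075]
[ 0.74900149 -0.06025179] [ 0.00194646 -0.10516981]
[0.73750372 0.04654486] [0.00273547 0.00223616]
[ 0.74900149 -0.06025179] [ 0.00190273 -0.10517441]
```

Call:
arm_command(
  plan=[
    [0.0006,0.0001,0,0,0,0,0],
    [0.0006,0.0001,0,0,0,0,0],
  ],
)

```text
time_s: 13.6
tcp_pos: [0.5939, -0.0258, 0.0153]
tcp_rot: [-0.0, 0.998, 0.058, -0.001]
wrist_force: [-9.1, -2.8, 5.8]
opening: 0.0427
finger_force: 4.4
```

Call:
arm_command(
  plan=[
    [0.0006,0.0001,0,0,0,0,0],
  ],
)

```text
time_s: 13.68
tcp_pos: [0.5941, -0.0258, 0.0153]
tcp_rot: [-0.0, 0.998, 0.058, -0.002]
wrist_force: [-10.8, -3.0, 8.7]
opening: 0.0427
finger_force: 5.8
```

Call:
arm_command(
  plan=[
    [0.0004,0.0001,0,0,0,0,0],
    [0,0,0,0,0,0,0],
  ],
)

```text
time_s: 13.85
tcp_pos: [0.5941, -0.0258, 0.0153]
tcp_rot: [-0.0, 0.998, 0.058, -0.002]
wrist_force: [-10.5, -2.5, 8.1]
opening: 0.043
finger_force: 5.6
```

Seated at the back (position stalls at ~10.5 N). Now I retract and give a final gentle nudge on the right side.

Call:
arm_command(
  plan=[
    [-0.005,-0.0006,0,0,0,0,0],
    [-0.025,-0.0028,0,0,0,0,0],
    [-0.03,-0.0034,0,0,0,0,0],
    [0,0,0.04,0,0,0,0],
    [0,0,0.04,0,0,0,0],
  ],
)

```text
time_s: 14.27
tcp_pos: [0.5337, -0.0324, 0.0946]
tcp_rot: [-0.001, 0.998, 0.058, -0.003]
wrist_force: [1.4, 0.3, 0.9]
opening: 0.0425
finger_force: 0.0
```

Call:
arm_command(
  plan=[
    [0,0,0.04,0,0,0.1208,0],
    [0.0115,-0.0068,0.01,0,0,0.1208,0],
    [0.0115,-0.0068,0,0,0,0.1208,0],
    [0.0115,-0.0068,0,0,0,0.1208,0],
    [0.0115,-0.0068,0,0,0,0.1208,0],
  ],
)

```text
time_s: 14.68
tcp_pos: [0.5827, -0.0599, 0.1459]
tcp_rot: [0.0, 0.935, 0.355, 0.001]
wrist_force: [-1.2, -1.1, -0.4]
opening: 0.0424
finger_force: 0.0
```

Call:
arm_command(
  plan=[
    [0.0115,-0.0068,0,0,0,0.1208,0],
    [0.0115,-0.0068,0,0,0,0.1208,0],
    [0.0115,-0.0068,0,0,0,0.1208,0],
    [0.0115,-0.0068,0,0,0,0.1208,0],
    [0.0115,-0.0068,0,0,0,0.1208,0],
  ],
)

```text
time_s: 15.1
tcp_pos: [0.6401, -0.094, 0.1452]
tcp_rot: [0.0, 0.787, 0.617, 0.0]
wrist_force: [-0.6, -0.1, -0.3]
opening: 0.0424
finger_force: 0.0
```

Call:
arm_command(
  plan=[
    [0.0115,-0.0068,0,0,0,0.1208,0],
    [0.0115,-0.0068,0,0,0,0.1208,0],
    [0.0115,-0.0068,0,0,0,0.1208,0],
    [0.0115,-0.0068,0,0,0,0,0],
    [0,0,0,0,0,0,0],
  ],
)

```text
time_s: 15.52
tcp_pos: [0.6869, -0.1219, 0.1449]
tcp_rot: [0.001, 0.665, 0.747, 0.0]
wrist_force: [0.3, 0.1, 0.2]
opening: 0.0426
finger_force: 0.0
```

Call:
arm_command(
  plan=[
    [0,0,-0.04,0,0,0,0],
    [0,0,-0.04,0,0,0,0],
    [0,0,-0.035,0,0,0,0],
    [0,0,-0.013,0,0,0,0],
    [0,0,0,0,0,0,0],
  ],
)

```text
time_s: 15.93
tcp_pos: [0.6836, -0.1202, 0.0141]
tcp_rot: [-0.002, 0.665, 0.747, -0.001]
wrist_force: [0.4, 0.8, -0.1]
opening: 0.0426
finger_force: 0.0
```

Call:
arm_command(
  plan=[
    [-0.0012,0.01,0,0,0,0,0],
    [-0.0012,0.01,0,0,0,0,0],
    [-0.0009,0.008,0,0,0,0,0],
    [-0.0003,0.003,0,0,0,0,0],
    [0,0,0,0,0,0,0],
  ],
)

```text
time_s: 16.35
tcp_pos: [0.6823, -0.0885, 0.0188]
tcp_rot: [0.001, 0.664, 0.747, 0.001]
wrist_force: [-0.0, -0.2, -0.1]
opening: 0.0428
finger_force: 0.0
```

Call:
arm_command(
  plan=[
    [-0.0002,0.0015,0,0,0,0,0],
    [-0.0002,0.0015,0,0,0,0,0],
    [-0.0001,0.001,0,0,0,0,0],
  ],
)

```text
time_s: 16.6
tcp_pos: [0.6815, -0.0859, 0.0175]
tcp_rot: [0.0, 0.665, 0.747, 0.0]
wrist_force: [-0.3, 0.5, -0.5]
opening: 0.0429
finger_force: 0.0
```

Call:
arm_command(
  plan=[
    [-0.0001,0.001,0,0,0,0,0],
    [-0.0001,0.001,0,0,0,0,0],
  ],
)

```text
time_s: 16.77
tcp_pos: [0.6812, -0.084, 0.0173]
tcp_rot: [0.0, 0.665, 0.747, 0.0]
wrist_force: [-0.1, -0.6, 0.0]
opening: 0.0426
finger_force: 0.0
```

Call:
arm_command(
  plan=[
    [-0.0001,0.0008,0,0,0,0,0],
    [-0.0001,0.0008,0,0,0,0,0],
  ],
)

```text
time_s: 16.93
tcp_pos: [0.681, -0.0822, 0.0173]
tcp_rot: [-0.0, 0.665, 0.747, -0.0]
wrist_force: [0.7, -0.1, 0.3]
opening: 0.0429
finger_force: 0.0
```

Call:
arm_command(
  plan=[
    [-0.0001,0.0008,0,0,0,0,0],
    [0,0.0005,0,0,0,0,0],
  ],
)

```text
time_s: 17.1
tcp_pos: [0.6809, -0.0812, 0.0173]
tcp_rot: [0.0, 0.665, 0.747, -0.0]
wrist_force: [0.3, -3.8, 1.1]
opening: 0.0427
finger_force: 0.0
```

Call:
arm_command(
  plan=[
    [-0.0001,0.0006,0,0,0,0,0],
    [0,0,0,0,0,0,0],
  ],
)

```text
time_s: 17.27
tcp_pos: [0.6808, -0.0806, 0.0174]
tcp_rot: [0.0, 0.665, 0.747, -0.0]
wrist_force: [0.3, -3.0, 0.2]
opening: 0.0427
finger_force: 0.0
```

Call:
arm_command(
  plan=[
    [0,0.0005,0,0,0,0,0],
    [0,0,0,0,0,0,0],
  ],
)

```text
time_s: 17.43
tcp_pos: [0.6811, -0.0803, 0.0175]
tcp_rot: [0.0, 0.665, 0.747, 0.0]
wrist_force: [-0.0, -5.1, -0.1]
opening: 0.0426
finger_force: 0.0
```

Call:
arm_command(
  plan=[
    [-0.0001,0.0006,0,0,0,0,0],
    [0,0,0,0,0,0,0],
  ],
)

```text
time_s: 17.6
tcp_pos: [0.6813, -0.0799, 0.0177]
tcp_rot: [0.001, 0.665, 0.747, 0.0]
wrist_force: [1.3, -6.5, 1.0]
opening: 0.0431
finger_force: 0.0
```

Call:
arm_command(
  plan=[
    [0,0.0006,0,0,0,0,0],
    [0,0,0,0,0,0,0],
  ],
)

```text
time_s: 17.77
tcp_pos: [0.6815, -0.0796, 0.0178]
tcp_rot: [0.001, 0.665, 0.747, 0.0]
wrist_force: [2.1, -7.8, 0.6]
opening: 0.0428
finger_force: 0.0
```

Seated. Retreat and look.

Call:
arm_command(
  plan=[
    [0.0006,-0.005,0,0,0,0,0],
    [0.003,-0.03,0,0,0,0,0],
    [0.002,-0.02,0.02,0,0,0,0],
    [0,-0.02,0.04,0,0,0,0],
    [0,-0.02,0.04,0,0,0,0],
  ],
)

```text
time_s: 18.18
tcp_pos: [0.6855, -0.1715, 0.1116]
tcp_rot: [-0.002, 0.665, 0.747, -0.0]
wrist_force: [0.8, 0.0, 0.2]
opening: 0.0426
finger_force: 0.0
```

Call:
arm_command(
  plan=[
    [-0.03,-0.02,0.02,0,0,0,0],
    [-0.03,-0.02,0.02,0,0,0,0],
    [-0.03,-0.02,0,0,0,0,0],
    [-0.03,-0.02,0,0,0,0,0],
    [-0.03,-0.02,0,0,0,0,0],
  ],
)

```text
time_s: 18.6
tcp_pos: [0.5348, -0.2713, 0.1523]
tcp_rot: [0.0, 0.665, 0.747, 0.0]
wrist_force: [0.8, -1.2, -0.2]
opening: 0.0427
finger_force: 0.0
```

```bash
python3 - <<'E'
from h import *
d=snap('top','pics/t3.png'); snap('side','pics/s4.png')
a=cv2.resize(cv2.imread('pics/t3.png')[115:215,245:345],(400,400),interpolation=2); b=cv2.resize(cv2.imread('pics/s4.png')[120:220,255:355],(400,400),interpolation=2)
cv2.imwrite('pics/f.png',np.hstack([a,b]))
# bystanders: image difference against the first picture
f=cv2.absdiff(cv2.imread('pics/t3.png'),cv2.imread('pics/top0.png')).max(2)
for n,(x,y) in dict(fuse=(218,260),eraser=(203,192),rule=(144,247),blue=(339,122)).items(): print(n,(f[y-14:y+14,x-14:x+14]>40).sum())
E
```

```text
fuse 0
eraser 0
rule 0
blue 0
```

View pics/f.png

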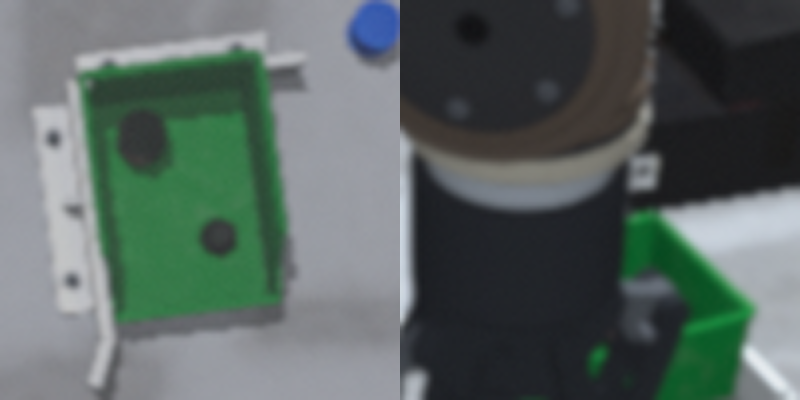

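The top view shows the bin flush in the corner, back-left rim at (80,72) and left side along the fence. The bobbin (143,138) and cap (218,237) are both inside, and the bystanders haven't moved.

```bash
python3 -c "
from cell import job_done; print(job_done())"
```

```text
the job is handed in; nothing more can be done
None
```

The bin is handed in, pushed home into the corner of the angle stop: the final view shows it flush on both faces, both parts inside and the fuse box, eraser and rule unmoved; it took about 19 s.

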